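# Rebuild the stack on a shaker's drive pin

### The job

The platform of this bench shaker is off; rebuild the stack on its off-centre drive pin: first the spacer sleeve, then the flat washer, then the bushing with its flange down, each pushed past the pin's spring catch and fully home on what lies beneath it. Feel for the pin and go gently: never load the shaker with more than about 40 N (a firm finger push), and leave the bottle and the screwdriver where they are.

Things in the scene. Friction and masses are not known exactly. Their poses are not given: they have to be found in the camera images.
- shaker: White shaker housing, 200 x 180 x 80 mm (x, y, z), fixed to the bench; origin at the centre of its underside, z up, blue control panel on its -x side. It carries the hub and the drive pin; loads on these count as loads on the shaker.
- hub_centre (a point): Centre of the top face of the round dark steel crank hub (68 mm across, 6 mm thick) on the housing's top, 86 mm above its underside; axes as the housing. The drive pin, upright, steel, 12 mm across, stands on the hub with its axis 5 mm AWAY from this point in an unmeasured direction that differs each time: find it by sight or feel. The hub does not turn under the loads of this job.
- pin_level (a point): The point 62 mm above hub_centre: the height of the pin's flat top (edge chamfered 1.5 mm), but on the hub's axis, not the pin's (5 mm off). Two spring leaves on opposite sides of the pin bulge to 18 mm overall, widest 11 mm below this level, tapering in to the pin 3 and 19 mm below it. A part is pushed down past them with roughly 5 to 15 N and is free once its top is below them.
- spacer_centre (a point): Centre (half-way up) of the spacer: plain aluminium sleeve, 30 mm outside diameter, bore 15 mm, 20 mm tall, 30 g, standing upright on the mat (axis z). Home: its underside on the hub's face, centre 10 mm above hub_centre.
- washer_centre (a point): Centre (half-way up) of the washer: flat aluminium ring, 44 mm outside diameter, bore 15 mm, 6 mm thick, 60 g, lying flat on the mat. Home: on the spacer, centre 23 mm above hub_centre.
- bushing_centre (a point): Centre (half-way up) of the bushing: aluminium, bore 15 mm, 18 mm tall, 50 g; its lowest 5 mm is a flange of 36 mm diameter, the 13 mm above it a neck of 26 mm diameter. It stands flange down on the mat (axis z up). Home: flange on the washer, centre 35 mm above hub_centre.
- mat: Dark rubber mat, 140 x 270 x 3 mm, fixed on the bench; origin at the centre of its underside. The three parts stand on it in a row along its y axis, in any order, about 85 mm apart.
- bottle: Bystander: white reagent bottle, 56 mm across, 110 mm tall; origin at the centre of its underside.
- driver: Bystander: screwdriver, 170 mm long, lying along its x axis.
Not all that is in view belongs to the job. Of the things shaped like the part that bears washer_centre, the aluminium one is meant.

How it is judged:
By the outcome, as a careful person would: the job done as asked, in the order asked, and still so for the second after the job is handed in, with the robot touching nothing.
It also fails if it takes over 72 s, if anything falls off the work surface, if the arm or the gripper's body presses on something with over 40 N, if the wrist force passes 120 N, or if a joint passes its speed limit or range.

### The arm

A 6-joint arm with a two-finger parallel gripper is mounted at the origin on the work surface. World frame = base frame: x ahead of the robot, y to its left, z up, the work surface at z = 0. Lengths are in m, angles in rad, forces in N, time in s.
With the tool pointing down it reaches from about 0.225 to 0.875 m from the base axis. Payload 3.4 kg.
Tool frame: the origin (TCP) lies at the very end of the fingers, on their centre line; the grasp point (between the pads) lies 19 mm behind it; z points along the fingers, y is the line along which they close (so a half turn about z gives the same grasp; the last joint's range is limited). The gripper opens to 85 mm and grips with 20 to 120 N. Pads are 22 mm wide; open, the fingers measure 114 mm over their backs; the gripper's body (76 mm by 85 mm) begins 54 mm behind the grasp point. The pads swing forward as they close: fully open they stand 13 mm farther back than shut.
Start: joints at [1.072, 0.276, 1.505, -0, 1.361, -0.121], TCP at [0.212, 0.534, 0.231] pointing down, gripper open.
Joint ranges: [-2.89, 2.89], [-0.75, 2.08], [0.22, 2.7], [-1.18, 4.32], [0.11, 2.71], [-2.7, 2.7]. Speed limits (rad/s): [2.57, 2.57, 3.14, 3.14, 3.14, 3.14].

### API

Orientations are given as a unit quaternion [w, x, y, z].
In Python, from rig import get_state, optics, sign_off gives the robot as it stands.
- The arm moves only by the tool send_rows, never from a script. Its argument "increments" is a list of rows, each an object with "gripper": the gripper's target within -1 to 1 (shut at 1, half-way at 0, fully open at -1); "linear": the shift along the world's x, y, z in m, a list of three; "delta_rot": the turn, a rotation vector about the world's x, y, z in rad, a list of three. In form: [{"gripper": gripper, "linear": [dx, dy, dz], "delta_rot": [rx, ry, rz]}, ...]. A call has 1 to 8 rows; each row is the pose to reach, as a shift and turn from the pose commanded when the call began; what a row does not reach only later rows make up. A row lasts 1/10 s, in which the tool goes at most 50 mm and 8.59 degrees, less where a joint would pass 70% of its speed; a pose out of reach is approached as far as the arm can. A call with a gripper value outside its range is refused whole. The fingers move at their own pace and stop on an object; "newtons" is the grip in N (left out, the last holds). Time passes only in rows, so rows that repeat a pose let the fingers close. It gives the time, the measured TCP pose, the force, the opening and the grip force at its end, in the units of the state.
- get_state(): the state, without advancing time (a new reading comes with each control period).
- optics.get_image(name): name is "scene" or "side" or "wrist"; returns a dict with "pixels" (420x560x3 uint8, blue, green, red), "K" (3x3 intrinsics, pixels), "rvec" (rotation vector, rad) and "tvec" (3), from world to camera coordinates, as OpenCV has them; the wrist camera has in their place "T_tool_cam" (4x4, takes a point from camera to tool coordinates, whose origin is the TCP and whose axes are the flange's). Camera axes: x right, y down, z forward; pixel columns grow to the right and rows downward; lengths in m; the calibration is good to about 2 mm. A picture is of the moment at which its call begins: read the wrist's pose just before it. There is no depth.
- sign_off(): hands the job in; it is judged then, once.
The state is a dict: "clock": time; "qpos": joint angles; "qd": joint speeds; "effort": joint torques, N m; "position": TCP position; "ee_rot": TCP orientation; "contact_force": force on the tool from outside, world axes, zero at the start; "moment": the same for the moment, N m; "width": finger opening in m; "gripper_force": force on a finger pad.
Only numpy, scipy, OpenCV 4.12 (cv2) and the standard library are available. Lean on these libraries where they do the work, as an engineer would, in place of code of your own. Each camera call takes 0.05 s, during which the arm holds its last target. There are 200 camera calls.

## Working session

There is one attempt and no reset: what is moved stays moved. The work goes in short steps, Python scripts to look and compute and a tool call to move; the robot and the scene stay as the last step left them, time stands still between calls to the robot, and variables do not carry over. Pictures are saved under pics/ and viewed, at most 10 in all, crops included, and the job is handed in when it is done.

Besides the shell and the picture viewer there is one more tool, called after "Emit:" as name(argument=value, ...) on one line, values as JSON. send_rows: Moves the arm, as the interface text tells. Its arguments: {"type":"object","properties":{"increments":{"type":"array"},"newtons":{"type":"number"}},"required":["increments"]}

```bash
mkdir -p pics; ls
python3 - <<'E'
from rig import get_state, optics
import cv2, numpy as np
s=get_state(); print({k:np.round(v,3).tolist() for k,v in s.items()})
for n in ["scene","side","wrist"]:
    i=optics.get_image(n); np.save(f"{n}0.npy",i,allow_pickle=True); cv2.imwrite(f"pics/{n}0.png",i["pixels"])
    print(n,{k:np.round(v,4).tolist() for k,v in i.items() if k!="pixels"})
E
```

```text
pics
{'clock': 0.0, 'qpos': [1.072, 0.277, 1.506, 0.0, 1.361, -0.121], 'qd': [-0.001, 0.001, -0.0, 0.001, 0.001, -0.001], 'effort': [0.001, -41.676, -24.58, 0.0, 0.011, 0.0], 'position': [0.212, 0.534, 0.23], 'ee_rot': [-0.0, 0.188, 0.982, -0.001], 'contact_force': [0.307, -0.234, -0.399], 'moment': [-0.02, 0.016, -0.014], 'gripper_force': 0.0, 'width': 0.085}
scene {'K': [[414.6992, 0.0, 280.5983], [0.0, 414.6992, 213.0937], [0.0, 0.0, 1.0]], 'rvec': [1.2596, 2.3124, -0.8835], 'tvec': [0.3067, -0.2317, 1.1414]}
side {'K': [[457.1628, 0.0, 282.5906], [0.0, 457.1628, 201.6386], [0.0, 0.0, 1.0]], 'rvec': [2.1953, -0.5302, 0.2686], 'tvec': [-0.4486, 0.2027, 0.741]}
wrist {'K': [[361.5533, 0.0, 277.334], [0.0, 361.5533, 215.4614], [0.0, 0.0, 1.0]], 'T_tool_cam': [[-0.0007, -0.9535, -0.3015, 0.0759], [1.0, -0.0004, -0.0009, -0.0014], [0.0008, -0.3015, 0.9535, -0.1426], [0.0, 0.0, 0.0, 1.0]]}
```

View pics/scene0.png

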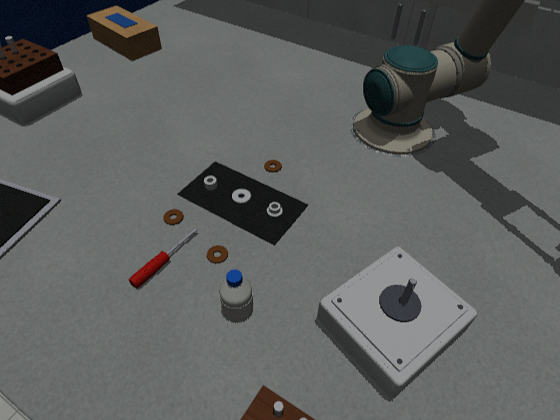

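View pics/side0.png

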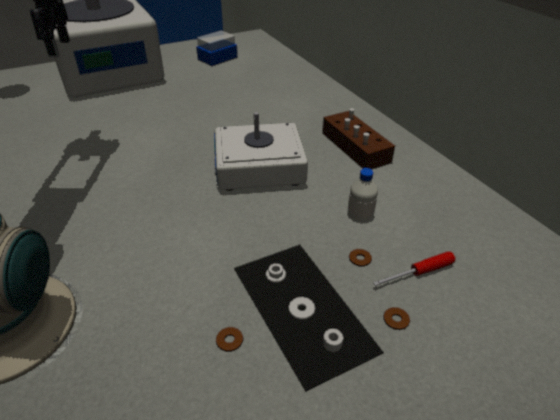

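The scene view shows bright parts on the dark mat: sleeve (210,183), pale ring (241,196) and flanged bushing (274,209). In the side view they are at (333,340), (302,308) and (276,272). The pin top is at scene (411,284) and side (256,115). Candidates for the washer are the pale ring on the mat (241,196) and the copper-brown rings at scene (273,166), (173,216) and (217,254). By the description I choose the aluminium one on the mat. Next I triangulate and make one close crop.

```bash
cat > h.py <<'E'
import numpy as np, cv2
from scipy.spatial.transform import Rotation as R
def load(n): return np.load(n,allow_pickle=True).item()
def P(i): return i["K"]@np.c_[cv2.Rodrigues(np.array(i["rvec"],float))[0],np.array(i["tvec"])]
def tri(Pa,Pb,a,b):
    X=cv2.triangulatePoints(Pa,Pb,np.array(a,float).reshape(2,1),np.array(b,float).reshape(2,1))[:,0]; return X[:3]/X[3]
def proj(P,X): x=P@np.append(X,1); return x[:2]/x[2]
def Pw(i,s): # wrist, state
    w,x,y,z=s["ee_rot"]; T=np.eye(4); T[:3,:3]=R.from_quat([x,y,z,w]).as_matrix(); T[:3,3]=s["position"]
    return i["K"]@np.linalg.inv(T@np.array(i["T_tool_cam"]))[:3]
E
python3 - <<'E'
from h import *
a,b=load("scene0.npy"),load("side0.npy"); A,B=P(a),P(b)
for n,p,q in [("spacer top",(210,179),(333,334)),("washer",(241,196),(302,308)),("bush",(274,206),(276,268)),("pintop",(411.5,281),(256,115)),("hub",(401,303),(259,139)),
 ("corner -x? l",(319,308),(216,187)),("bottle top",(234,275),(366,173)),("mat1",(216,162),(309,383)),("mat2",(308,206),(235,267)),("mat3",(276,243),(300,245)),("mat4",(178,192),(382,351)),
 ("driver tip",(197,231),(377,287)),("driver end",(132,284),(454,257)),
 ("screwA",(399,257),(222,130)),("screwA'",(399,257),(229,158))]:
    X=tri(A,B,p,q); print(n,X.round(4),"res",np.abs(proj(A,X)-p).max().round(1),np.abs(proj(B,X)-q).max().round(1))
s=cv2.resize(a["pixels"][145:265,160:320],None,fx=5,fy=5,interpolation=cv2.INTER_CUBIC)[:, :400*2]
t=cv2.resize(b["pixels"][240:380,220:400],(386,300),interpolation=cv2.INTER_CUBIC)
u=cv2.resize(a["pixels"][235:365,310:480],(392,300),interpolation=cv2.INTER_CUBIC)
v=cv2.resize(b["pixels"][95:200,200:320],(343,300),interpolation=cv2.INTER_CUBIC)
w=cv2.resize(a["pixels"][145:265,160:320],(400,300),interpolation=cv2.INTER_CUBIC)
c=np.zeros((600,800,3),np.uint8); c[:300,:400]=w; c[:300,400:786]=t; c[300:,:392]=u; c[300:,400:743]=v
cv2.imwrite("pics/crop1.png",c)
E
```

```text
spacer top [ 0.4537 -0.2681  0.0265] res 0.0 0.0
washer [ 0.4437 -0.1891  0.0063] res 0.1 0.2
bush [ 0.4398 -0.1009  0.0213] res 0.1 0.1
pintop [0.5544 0.2245 0.1447] res 0.1 0.1
hub [0.5589 0.2234 0.0835] res 0.4 0.2
corner -x? l [ 0.4987  0.1423 -0.0089] res 42.9 34.7
bottle top [ 0.6759 -0.0266  0.1081] res 0.0 0.0
mat1 [ 0.3849 -0.3109  0.0074] res 1.0 1.4
mat2 [ 0.3817 -0.0472  0.0011] res 0.0 0.0
mat3 [ 0.5148 -0.0508  0.0036] res 1.3 1.2
mat4 [ 0.5131 -0.3172  0.0066] res 0.2 0.3
driver tip [ 0.5816 -0.2075  0.0067] res 1.9 1.9
driver end [ 0.7503 -0.2193  0.014 ] res 1.4 1.1
screwA [0.4813 0.2005 0.1268] res 11.8 7.9
screwA' [0.4694 0.1855 0.08  ] res 0.3 0.2
```

View pics/crop1.png

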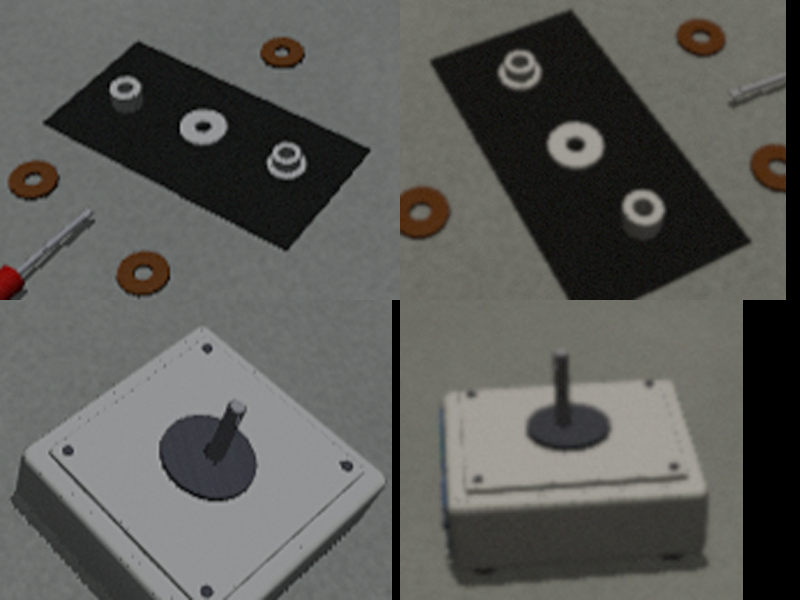

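The crop confirms it: the pale ring in the middle of the mat is aluminium and the other rings are copper. The sleeve and bushing stand at the two ends. Next I go above the pin with the tool x axis along +y so the fingers close along x.

Emit:
send_rows(increments=[{"gripper": -1,"linear": [0.1,-0.09,0.04],"delta_rot": [0,0,-0.3]},{"gripper": -1,"linear": [0.343,-0.309,0.04],"delta_rot": [0,0,-1.19]},{"gripper": -1,"linear": [0.343,-0.309,0.04],"delta_rot": [0,0,-1.19]},{"gripper": -1,"linear": [0.343,-0.309,0.04],"delta_rot": [0,0,-1.19]},{"gripper": -1,"linear": [0.343,-0.309,0.04],"delta_rot": [0,0,-1.19]},{"gripper": -1,"linear": [0.343,-0.309,0.04],"delta_rot": [0,0,-1.19]},{"gripper": -1,"linear": [0.343,-0.309,0.04],"delta_rot": [0,0,-1.19]},{"gripper": -1,"linear": [0.343,-0.309,0.04],"delta_rot": [0,0,-1.19]}])

```text
clock: 0.95
position: [0.5084, 0.267, 0.2673]
ee_rot: [-0.0, 0.708, 0.706, -0.0]
contact_force: [0.6, 0.9, -0.6]
width: 0.0853
gripper_force: 0.0
```

Emit:
send_rows(increments=[{"gripper": -1,"linear": [0,0,0],"delta_rot": [0,0,0]},{"gripper": -1,"linear": [0,0,0],"delta_rot": [0,0,0]}])

```text
clock: 1.15
position: [0.5077, 0.2676, 0.2667]
ee_rot: [-0.001, 0.707, 0.707, -0.001]
contact_force: [0.1, -0.3, -0.0]
width: 0.0852
gripper_force: 0.0
```

```bash
cat >> h.py <<'E'
def snap(name):
    from rig import get_state, optics
    s=get_state(); i=optics.get_image("wrist"); i["s"]=s; np.save(name+".npy",i,allow_pickle=True); cv2.imwrite(f"pics/{name}.png",i["pixels"]); return i,s
E
python3 -c "
from h import *
i,s=snap('w1'); print(s['position'])"
```

```text
[0.50774427 0.26763999 0.26667538]
```

Emit:
send_rows(increments=[{"gripper": -1,"linear": [0.046,-0.042,0.004],"delta_rot": [0,0,0]},{"gripper": -1,"linear": [0.046,-0.042,0.004],"delta_rot": [0,0,0]},{"gripper": -1,"linear": [0.046,-0.042,0.004],"delta_rot": [0,0,0]}])

```text
clock: 1.5
position: [0.5534, 0.2267, 0.271]
ee_rot: [-0.0, 0.706, 0.708, -0.0]
contact_force: [-0.7, 0.5, -0.4]
width: 0.0856
gripper_force: 0.0
```

```bash
python3 -c "
from h import *
i,s=snap('w2'); print(s['position'])"
```

```text
[0.55343453 0.22670815 0.27102746]
```

View pics/w2.png

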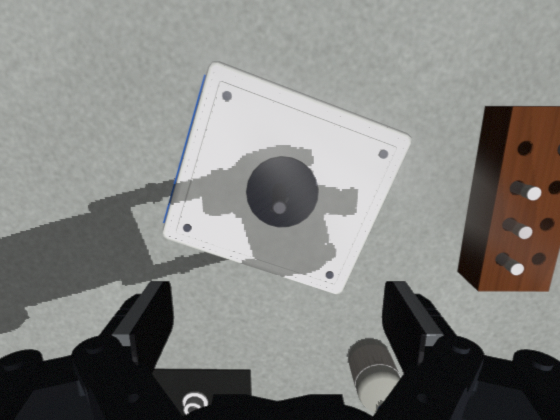

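The hub is a dark disc at about (282,190) with the pin's lighter top at (279,208). The fingers are at the bottom and the bottle is at (375,380). I measure both views by thresholding.

Run:
```python
from h import *
a,b=load("w1.npy"),load("w2.npy"); Pa,Pb=Pw(a,a["s"]),Pw(b,b["s"])
def blobs(i,guess):
    P_=Pw(i,i["s"]); g=cv2.cvtColor(i["pixels"],cv2.COLOR_BGR2GRAY)
    x,y=proj(P_,guess).astype(int); r=60
    x0,y0=max(x-r,0),max(y-r,0); c=g[y0:y+r,x0:x+r]; 
    m=(c<75).astype(np.uint8)
    cs,_=cv2.findContours(m,cv2.RETR_EXTERNAL,cv2.CHAIN_APPROX_NONE); k=max(cs,key=cv2.contourArea)
    (cx,cy),ax,an=cv2.fitEllipse(cv2.convexHull(k)); 
    return (cx+x0,cy+y0),ax,c,(x0,y0)
out=[]
for i in (a,b):
    h,ax,c,o=blobs(i,[.556,.224,.085]); out.append(h); print("hub",np.round(h,1),np.round(ax,1))
    P_=Pw(i,i["s"]); x,y=proj(P_,[.5555,.2245,.147]); print("pin pred",x,y); 
    g=cv2.cvtColor(i["pixels"],cv2.COLOR_BGR2GRAY)
    print(g[int(y)-14:int(y)+15,int(x)-14:int(x)+15:1][::2,::2])
print(tri(Pa,Pb,*out))
```

```text
hub [326.7 232.5] [59.4 69.6]
pin pred 337.31868945304467 258.2193944405408
[[ 66  67  67  66  67  67  68  71  73  90  95  98  99  99  98]
 [ 66  66  66  66  67  67  67  67  67  72  95  98  98  98  97]
 [ 66  66  65  66  66  66  66  67  66  76  95  95  98  96  96]
 [ 67  65  64  66  65  66  67  67  66  70 101  98  97  97  96]
 [ 65  66  65  66  65  66  70  74  73  72 102  97  96 100  99]
 [ 64  65  64  65  67  75  89 102  96  82  90  97 101 100  97]
 [ 64  63  66  64  75  97 110 111 110 107 101 100  99  97  96]
 [ 63  63  65  66  83 108 110 111 110 112 136  97  97  97  99]
 [ 62  63  70  69  83 108 110 110 111 109  93  98  99 100 151]
 [ 62  62  63  63  72 103 110 109 110 105  94  99 119 196 222]
 [ 61  61  60  62  71  83  93 102  96  97 113 161 219 223 224]
 [ 59  61  64  72  98  99 102 117 152 206 220 223 223 223 223]
 [155 186 191 205 207 212 219 222 224 223 223 223 223 223 223]
 [220 224 224 223 223 223 224 224 224 223 223 223 223 223 224]
 [224 224 223 223 224 224 223 224 223 223 224 223 223 223 223]]
hub [273. 200.] [43.6 69.9]
pin pred 279.40667710547467 206.8870944627058
[[ 6
[... 276 characters left out ...]
3  69  68  68  73  80  73  72  76]
 [ 55  55  57  56  57  70  85  97  88  77  74  71  71  72  74]
 [ 53  53  54  55  65  95 109 109 109 105  76  68  67  69  71]
 [ 52  51  56  55  80 106 109 108 110 109  88  67  67  69  71]
 [ 54  53  54  55  84 106 108 109 108 108  92  66  66  68  72]
 [ 52  51  54  61  72 105 109 110 108 107  80  64  66  66  70]
 [ 49  53  54  56  58  74 104 107 104  84  62  63  65  66  67]
 [ 51  53  53  53  53  55  57  63  61  60  60  62  62  66  67]
 [ 49  52  51  52  52  51  53  57  56  58  59  61  61  64  66]
 [ 52  49  50  52  53  54  55  56  56  56  57  58  60  62  65]
 [ 48  50  51  51  53  54  54  53  55  57  58  58  61  64  61]]
[0.55271647 0.2177715  0.08383717]
```

```bash
cat >> h.py <<'E'
def centroid(i,X,lo,hi,r=14):
    """centroid of pixels in grey range near projected X"""
    g=cv2.cvtColor(i["pixels"],cv2.COLOR_BGR2GRAY); x,y=proj(Pw(i,i["s"]),X).astype(int); x0,y0=x-r,y-r
    m=cv2.inRange(g[y0:y+r+1,x0:x+r+1],lo,hi); n,l,st,ce=cv2.connectedComponentsWithStats(m,connectivity=4)
    k=min(range(1,n),key=lambda k:np.hypot(*(ce[k]-r))-0.05*st[k,4]); return ce[k]+[x0,y0],st[k]
def back(P_,px,z):
    A=np.c_[P_[:,:2],-np.array([*px,1.])]; s=np.linalg.solve(A,-(P_[:,2]*z+P_[:,3])); return s[:2]
E
python3 - <<'E'
from h import *
a,b=load("w1.npy"),load("w2.npy"); Pa,Pb=Pw(a,a["s"]),Pw(b,b["s"])
ca=np.array([337.3,259.2]); cb,st=centroid(b,[.5555,.2245,.147],88,125,r=12); print(cb,st)
print(tri(Pa,Pb,ca,cb),back(Pa,ca,.148),back(Pb,cb,.148))
sc,sd=load("scene0.npy"),load("side0.npy")
print(tri(P(sc),P(sd),(411.5,281),(256,115)))
E
```

```text
[279.27522936 207.31192661] [  7   8  12  12 109]
[0.55529757 0.22456905 0.14876486] [0.55534823 0.22410953] [0.55539432 0.22445214]
[0.55441211 0.22449958 0.14472679]
```

Emit:
send_rows(increments=[{"gripper": -1,"linear": [-0.03,-0.1,-0.02],"delta_rot": [0,0,0]},{"gripper": -1,"linear": [-0.1,-0.385,-0.12],"delta_rot": [0,0,0]},{"gripper": -1,"linear": [-0.1,-0.385,-0.12],"delta_rot": [0,0,0]},{"gripper": -1,"linear": [-0.1,-0.385,-0.12],"delta_rot": [0,0,0]},{"gripper": -1,"linear": [-0.1,-0.385,-0.12],"delta_rot": [0,0,0]},{"gripper": -1,"linear": [-0.1,-0.385,-0.12],"delta_rot": [0,0,0]},{"gripper": -1,"linear": [-0.1,-0.385,-0.12],"delta_rot": [0,0,0]},{"gripper": -1,"linear": [-0.1,-0.385,-0.12],"delta_rot": [0,0,0]}])

```text
clock: 2.35
position: [0.4558, -0.1431, 0.1559]
ee_rot: [-0.0, 0.705, 0.709, 0.001]
contact_force: [0.2, -1.1, -0.2]
width: 0.0854
gripper_force: 0.0
```

```bash
python3 -c "
from h import *
i,s=snap('w3'); print(s['position'])"
```

```text
[ 0.45582863 -0.14305654  0.15585267]
```

Emit:
send_rows(increments=[{"gripper": -1,"linear": [0,-0.06,-0.01],"delta_rot": [0,0,0]},{"gripper": -1,"linear": [0,-0.12,-0.01],"delta_rot": [0,0,0]},{"gripper": -1,"linear": [0,-0.12,-0.01],"delta_rot": [0,0,0]},{"gripper": -1,"linear": [0,-0.12,-0.01],"delta_rot": [0,0,0]}])

```text
clock: 2.8
position: [0.4575, -0.2647, 0.1461]
ee_rot: [0.0, 0.707, 0.708, 0.0]
contact_force: [-0.6, 1.4, 0.1]
width: 0.0857
gripper_force: 0.0
```

```bash
python3 -c "
from h import *
i,s=snap('w4'); print(s['position'])
a=load('w3.npy')['pixels']; cv2.imwrite('pics/w34.png',cv2.resize(np.hstack([a,i['pixels']]),(800,300)))"
```

```text
[ 0.45750709 -0.26472889  0.14607782]
```

View pics/w34.png

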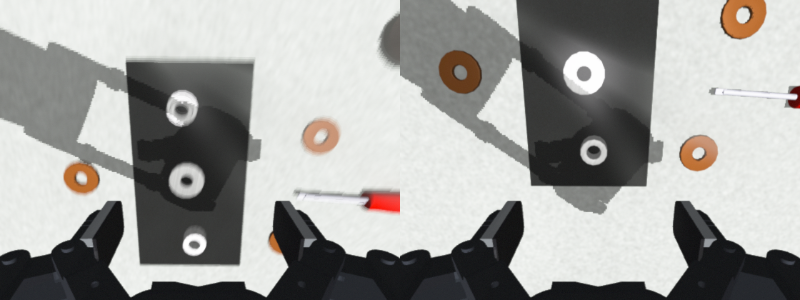

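w3 (left) is slightly blurred and shows bushing, washer and sleeve from top to bottom. w4 (right, sharp) shows the washer at full-image (258,102) and the sleeve at (270,211). I measure outlines by thresholding.

```bash
cat >> h.py <<'E'
def rings(i,box,lo=125):
    g=cv2.cvtColor(i["pixels"],cv2.COLOR_BGR2GRAY); x0,y0,x1,y1=box; m=cv2.inRange(g[y0:y1,x0:x1],lo,255)
    cs,h=cv2.findContours(m,cv2.RETR_CCOMP,cv2.CHAIN_APPROX_NONE); o=[]
    for c,hh in zip(cs,h[0]):
        if cv2.contourArea(c)>60: e=cv2.fitEllipse(c); o.append((np.round(np.array(e[0])+[x0,y0],1),np.round(e[1],1),"hole" if hh[3]>=0 else "out"))
    return o
E
python3 - <<'E'
from h import *
a,b=load("w3.npy"),load("w4.npy"); Pa,Pb=Pw(a,a["s"]),Pw(b,b["s"])
for n,i,box in [("w3",a,(190,110,345,368)),("w4",b,(190,20,345,255))]:
  for lo in (110,140,180):
    print(n,lo); [print("  ",*o,[back(Pw(i,i["s"]),o[0],z).round(4) for z in (.009,.023)]) for o in rings(i,box,lo)]
g=cv2.cvtColor(b["pixels"],cv2.COLOR_BGR2GRAY); print(g[186:238:3,244:300:3])
E
```

```text
w3 110
   [271.8 341.4] [31.8 34.6] out [array([ 0.4519, -0.2839]), array([ 0.4521, -0.2734])]
   [272.  341.9] [ 8.5 13.6] hole [array([ 0.4521, -0.2844]), array([ 0.4523, -0.274 ])]
   [194.  406.7] [  5. 207.] out [array([ 0.3735, -0.3617]), array([ 0.3775, -0.3475])]
   [335.  504.8] [  9.4 484.1] out [array([ 0.5229, -0.4999]), array([ 0.5197, -0.479 ])]
   [260.9 252.2] [48.  49.7] out [array([ 0.4424, -0.1927]), array([ 0.4431, -0.1867])]
   [260.7 252.9] [12.6 17. ] hole [array([ 0.4422, -0.1934]), array([ 0.4429, -0.1873])]
   [254.5 150.8] [43.8 51.7] out [array([ 0.4381, -0.1054]), array([ 0.439 , -0.1036])]
   [253.5 153.8] [13.4 18. ] hole [array([ 0.4373, -0.1078]), array([ 0.4382, -0.1059])]
w3 140
   [271.9 341.8] [30.3 33.3] out [array([ 0.452 , -0.2843]), array([ 0.4522, -0.2738])]
   [271.8 342.2] [10.4 15.2] hole [array([ 0.4519, -0.2848]), array([ 0.4521, -0.2743])]
   [193.6 397. ] [  4.7 183.1] out [array([ 0.3739, -0.3496]), array([ 0.3778, -0.3359])]
   [335.4 498.7] [  9.  460.5] out [array([ 0.5229, -0.4904]), array([ 0.5196, -0.4699])]
   [260.9 252.5] [45
[... 2804 characters left out ...]
  75  33  34  35  63 107 204 208 168  46  48
   52]
 [ 30  34  30 187 206 220 114  99  96  92  96  96 128 206 209 158  44  47
   50]
 [ 29  33  32  95 205 219 197 105 100 100  98 100 197 209 208  90  46  45
   48]
 [ 30  32  32  35 193 213 222 214 152 122 142 204 211 209 181  40  44  46
   47]
 [ 32  30  31  31  61 193 213 218 220 223 213 214 209 196  61  38  40  45
   48]
 [ 31  32  30  31  35  44 179 201 211 205 207 203 152  42  36  39  42  43
   43]
 [ 31  31  34  31  32  29  32  42  82 103  68  48  35  34  37  41  39  44
   45]
 [ 33  31  32  32  32  33  34  34  31  32  32  34  35  36  37  39  40  43
   42]
 [ 31  33  34  34  32  32  32  33  34  31  33  35  34  36  36  37  39  42
   44]]
```

Emit:
send_rows(increments=[{"gripper": -1,"linear": [-0.0045,-0.0065,-0.04],"delta_rot": [0,0,0]},{"gripper": -0.6,"linear": [-0.0045,-0.0065,-0.08],"delta_rot": [0,0,0]},{"gripper": -0.4,"linear": [-0.0045,-0.0065,-0.12],"delta_rot": [0,0,0]},{"gripper": -0.2,"linear": [-0.0045,-0.0065,-0.138],"delta_rot": [0,0,0]},{"gripper": -0.1,"linear": [-0.0045,-0.0065,-0.138],"delta_rot": [0,0,0]},{"gripper": -0.1,"linear": [-0.0045,-0.0065,-0.138],"delta_rot": [0,0,0]}])

```text
clock: 3.45
position: [0.453, -0.2685, 0.0087]
ee_rot: [-0.0, 0.705, 0.709, 0.0]
contact_force: [0.2, -0.5, 0.8]
width: 0.0473
gripper_force: 0.0
```

Run:
```python
from h import *
i,s=snap('w5'); print(s['position'],s['width'])
for lo in (140,180): [print("  ",*o,[back(Pw(i,s),o[0],z).round(4) for z in (.023,)]) for o in rings(i,(220,240,345,400),lo)]
```

```text
[ 0.45295203 -0.26853634  0.00866786] 0.04732920830304378
   [328.3 383.9] [23.1 43.9] out [array([ 0.4759, -0.3109])]
   [276.8 304.6] [61.5 69.9] out [array([ 0.4532, -0.2716])]
   [276.7 305.3] [34.5 39.1] hole [array([ 0.4532, -0.2719])]
   [329.5 383.9] [21.7 40.2] out [array([ 0.4764, -0.3109])]
   [276.8 304.7] [60.2 68.3] out [array([ 0.4532, -0.2716])]
   [276.8 305.4] [36.  40.5] hole [array([ 0.4532, -0.272 ])]
```

View pics/w5.png

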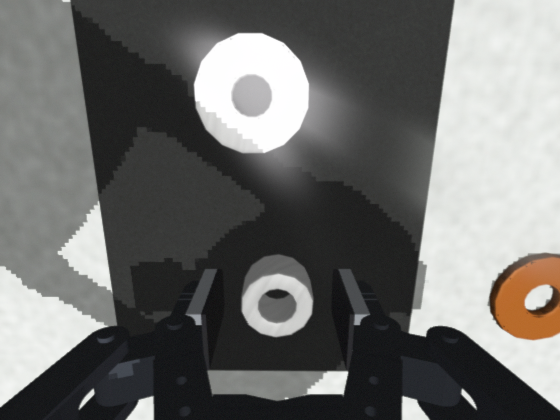

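The sleeve sits between the fingers at (277,305). It needs about 3 mm more in −y. I lower and grip.

Emit:
send_rows(increments=[{"gripper": -0.1,"linear": [0,-0.003,-0.004],"delta_rot": [0,0,0]},{"gripper": -0.1,"linear": [0,-0.003,-0.004],"delta_rot": [0,0,0]},{"gripper": 0.6,"linear": [0,-0.003,-0.004],"delta_rot": [0,0,0]},{"gripper": 0.6,"linear": [0,-0.003,-0.004],"delta_rot": [0,0,0]},{"gripper": 0.6,"linear": [0,-0.003,-0.004],"delta_rot": [0,0,0]},{"gripper": 0.6,"linear": [0,-0.003,-0.004],"delta_rot": [0,0,0]},{"gripper": 0.6,"linear": [0,-0.003,-0.004],"delta_rot": [0,0,0]}], newtons=60)

```text
clock: 4.2
position: [0.4528, -0.2737, 0.0052]
ee_rot: [0.001, 0.706, 0.708, 0.0]
contact_force: [-1.6, 0.8, 5.1]
width: 0.028
gripper_force: 58.7
```

Emit:
send_rows(increments=[{"gripper": 0.6,"linear": [0,0,0.04],"delta_rot": [0,0,0]},{"gripper": 0.6,"linear": [0,0.02,0.085],"delta_rot": [0,0,0]},{"gripper": 0.6,"linear": [0.01,0.05,0.12],"delta_rot": [0,0,0]},{"gripper": 0.6,"linear": [0.02,0.09,0.15],"delta_rot": [0,0,0]},{"gripper": 0.6,"linear": [0.03,0.13,0.17],"delta_rot": [0,0,0]},{"gripper": 0.6,"linear": [0.04,0.18,0.18],"delta_rot": [0,0,0]},{"gripper": 0.6,"linear": [0.04,0.18,0.18],"delta_rot": [0,0,0]},{"gripper": 0.6,"linear": [0.04,0.18,0.18],"delta_rot": [0,0,0]}])

```text
clock: 5.0
position: [0.4925, -0.0924, 0.1846]
ee_rot: [0.001, 0.705, 0.709, -0.0]
contact_force: [-0.4, 0.7, -0.2]
width: 0.0281
gripper_force: 59.4
```

Run:
```python
from h import *
i,s=snap('w6'); print(s['position'],s['width'])
for lo in (120,140,180): [print("  ",*o,[(back(Pw(i,s),o[0],s['position'][2]+z)-s['position'][:2]).round(4) for z in (.018,)]) for o in rings(i,(220,240,345,400),lo)]
g=cv2.cvtColor(i["pixels"],cv2.COLOR_BGR2GRAY); print(g[250:360:5,230:330:5])
```

```text
[ 0.49248419 -0.09240517  0.18456998] 0.028126122524304905
   [223.5 271.1] [ 8.2 14.3] out [array([-0.0201,  0.0136])]
   [276.3 338.8] [ 93.6 138.9] out [array([ 0.0001, -0.0166])]
   [277.5 298. ] [35.5 39.3] hole [array([0.0005, 0.0021])]
   [326.9 256.2] [36.7 51.6] out [array([0.019, 0.02 ])]
   [223.3 271.1] [ 8. 14.] out [array([-0.0201,  0.0136])]
   [275.9 339.1] [ 93.  138.3] out [array([-0.    , -0.0167])]
   [277.4 298.2] [36.1 40.6] hole [array([0.0005, 0.0021])]
   [329.  257.5] [37.4 44.5] out [array([0.0198, 0.0194])]
   [223.3 271.3] [ 7.6 12.3] out [array([-0.0201,  0.0135])]
   [276.1 339.4] [ 91.6 137.7] out [array([ 0.0001, -0.0169])]
   [277.5 298.3] [37.1 41.8] hole [array([0.0005, 0.002 ])]
   [329.4 257.4] [37.1 43. ] out [array([0.0199, 0.0195])]
[[ 31  33  33  33  36  33  40  97  97  98  98  97  98  50  42 125 139 232
  229 229]
 [ 32  32  32  32  33  88  97  96  99  97  99 101  98  96  76 131 216 225
  226 224]
 [ 37  33  33  31  80  97  96  95  99 102  97  97 101 101  99 105 232 232
  230 227]
 [ 91  37  36  34  96  96  95 105 107 127 154 110 102 102 102
[... 854 characters left out ...]
 131  17
   45 154]
 [137  43  22  53  95 197 207 206 207 215 204 205 204 203 203 225 216  17
   45 144]
 [ 27  41  20  56  56  58 197 200 203 207 198 204 202 180 229 234 227  19
   43  21]
 [ 23  42  17  57  57  58  57  56  77 162 124  69  56  56 228 237 233  18
   46  21]
 [ 22  43  18  54  57  57  55  58  56  56  57  57  58  57 226 235 233  21
   44  21]
 [ 24  46  22  57  58  56  56  57  56  56  57  57  58  57 228 233 228  30
   44  21]
 [ 25  45  32  56  56  58  57  56  56  58  59  58  57  57 229 232 226  75
   44  21]
 [ 27  44  46  56  58  55  56  57  56  58  58  57  55  58 237 232 229 168
   45  22]
 [ 23  47  54  58  57  58  57  58  57  57  57  58  58  56 234 239 232 217
   45  20]]
```

Emit:
send_rows(increments=[{"gripper": 0.6,"linear": [0.01,0.05,0],"delta_rot": [0,0,0]},{"gripper": 0.6,"linear": [0.019,0.095,0],"delta_rot": [0,0,0]},{"gripper": 0.6,"linear": [0.028,0.14,0],"delta_rot": [0,0,0]},{"gripper": 0.6,"linear": [0.037,0.185,0],"delta_rot": [0,0,0]},{"gripper": 0.6,"linear": [0.046,0.23,0],"delta_rot": [0,0,0]},{"gripper": 0.6,"linear": [0.055,0.275,-0.005],"delta_rot": [0,0,0]},{"gripper": 0.6,"linear": [0.062,0.315,-0.012],"delta_rot": [0,0,0]},{"gripper": 0.6,"linear": [0.062,0.315,-0.012],"delta_rot": [0,0,0]}])

```text
clock: 5.85
position: [0.5552, 0.2243, 0.1699]
ee_rot: [-0.001, 0.705, 0.709, -0.0]
contact_force: [-0.5, -0.5, -0.4]
width: 0.0281
gripper_force: 59.4
```

Emit:
send_rows(increments=[{"gripper": 0.6,"linear": [0,0,0],"delta_rot": [0,0,0]},{"gripper": 0.6,"linear": [0,0,0],"delta_rot": [0,0,0]},{"gripper": 0.6,"linear": [0,0,0],"delta_rot": [0,0,0]}])

```text
clock: 6.15
position: [0.5547, 0.2197, 0.1721]
ee_rot: [0.0, 0.707, 0.707, -0.0]
contact_force: [0.2, -0.4, -0.0]
width: 0.0281
gripper_force: 59.4
```

Run:
```python
from h import *
i,s=snap('w7'); print(s['position'],s['contact_force'])
for o in rings(i,(220,240,345,400),140): print(o)
from rig import optics
j=optics.get_image("side"); k=optics.get_image("scene")
c=np.hstack([i["pixels"][220:420,180:380],cv2.resize(j["pixels"][80:160,220:300],(200,200)),cv2.resize(k["pixels"][240:320,370:450],(200,200))]); cv2.imwrite("pics/w7c.png",c)
```

```text
[0.55466677 0.21972417 0.17209981] [ 0.23756097 -0.40429472 -0.03559997]
(array([277.2, 285.8]), array([ 9.7, 23.1]), 'out')
(array([278.6, 346.4]), array([ 87. , 142.9]), 'out')
(array([284.9, 324.7]), array([ 9.8, 24.8]), 'hole')
(array([330.8, 258.4]), array([37.5, 39.3]), 'out')
(array([231.3, 256.7]), array([30.5, 37.6]), 'out')
```

View pics/w7c.png

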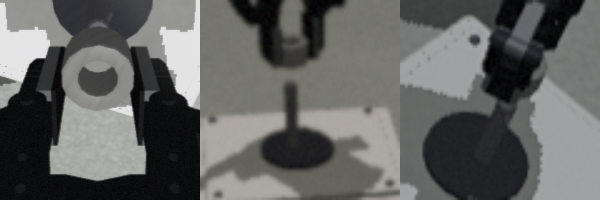

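The wrist crop shows the sleeve held square, and the side crop shows the sleeve just above the pin top. I shift 2.7 mm in +y, then descend slowly to feel for the pin.

Emit:
send_rows(increments=[{"gripper": 0.6,"linear": [0,0.0027,-0.01],"delta_rot": [0,0,0]},{"gripper": 0.6,"linear": [0,0.0027,-0.016],"delta_rot": [0,0,0]},{"gripper": 0.6,"linear": [0,0.0027,-0.02],"delta_rot": [0,0,0]},{"gripper": 0.6,"linear": [0,0.0027,-0.022],"delta_rot": [0,0,0]},{"gripper": 0.6,"linear": [0,0.0027,-0.023],"delta_rot": [0,0,0]},{"gripper": 0.6,"linear": [0,0.0027,-0.023],"delta_rot": [0,0,0]},{"gripper": 0.6,"linear": [0,0.0027,-0.023],"delta_rot": [0,0,0]}])

```text
clock: 7.0
position: [0.5547, 0.2245, 0.1493]
ee_rot: [0.0, 0.706, 0.708, 0.0]
contact_force: [-0.2, 0.4, 0.6]
width: 0.0281
gripper_force: 59.4
```

Run:
```python
from h import *
from rig import get_state, optics
for k in range(5):
    s=get_state(); print(s['clock'],np.round(s['position'],4),np.round(s['contact_force'],1),np.round(s['qpos'],4),np.round(s['qd'],3)); optics.get_image("side")
```

```text
7.0 [0.5547 0.2245 0.1493] [-0.2  0.4  0.6] [ 2.6840e-01  3.6510e-01  1.5827e+00 -1.0000e-04  1.1932e+00  2.6530e-01] [-0.001 -0.001 -0.001  0.    -0.001 -0.   ]
7.05 [0.5547 0.2245 0.1493] [ 0.2 -0.2 -1.1] [ 2.6840e-01  3.6510e-01  1.5827e+00 -1.0000e-04  1.1932e+00  2.6530e-01] [-0.    -0.002 -0.001 -0.001  0.001 -0.   ]
7.1 [0.5547 0.2245 0.1494] [1.3 0.7 0.5] [ 2.6830e-01  3.6500e-01  1.5827e+00 -1.0000e-04  1.1933e+00  2.6530e-01] [-0.001  0.     0.001 -0.001 -0.     0.001]
7.15 [0.5546 0.2245 0.1493] [ 0.4  0.3 -0.9] [ 2.6840e-01  3.6500e-01  1.5827e+00 -1.0000e-04  1.1932e+00  2.6530e-01] [ 0.001 -0.001  0.003 -0.001  0.001  0.001]
7.2 [0.5546 0.2244 0.1493] [ 0.5  1.  -1.2] [ 2.6830e-01  3.6510e-01  1.5828e+00 -1.0000e-04  1.1933e+00  2.6530e-01] [-0.     0.002 -0.     0.001 -0.001  0.   ]
```

Emit:
send_rows(increments=[{"gripper": 0.6,"linear": [0,0,0.003],"delta_rot": [0,0,0]},{"gripper": 0.6,"linear": [0,-0.002,0.003],"delta_rot": [0,0,0]},{"gripper": 0.6,"linear": [0,-0.002,0.003],"delta_rot": [0,0,0]},{"gripper": 0.6,"linear": [0,-0.002,0.003],"delta_rot": [0,0,0]},{"gripper": 0.6,"linear": [0,-0.002,0.003],"delta_rot": [0,0,0]}])

```text
clock: 7.75
position: [0.5544, 0.2224, 0.1521]
ee_rot: [0.0, 0.706, 0.708, 0.0]
contact_force: [0.3, -0.1, 0.0]
width: 0.0284
gripper_force: 59.4
```

Emit:
send_rows(increments=[{"gripper": 0.6,"linear": [0.0003,0,-0.0015],"delta_rot": [0,0,0]},{"gripper": 0.6,"linear": [0.0003,0,-0.003],"delta_rot": [0,0,0]},{"gripper": 0.6,"linear": [0.0003,0,-0.004],"delta_rot": [0,0,0]},{"gripper": 0.6,"linear": [0.0003,0,-0.005],"delta_rot": [0,0,0]},{"gripper": 0.6,"linear": [0.0003,0,-0.005],"delta_rot": [0,0,0]}])

```text
clock: 8.25
position: [0.5547, 0.2224, 0.1469]
ee_rot: [-0.0, 0.706, 0.708, -0.0]
contact_force: [0.3, 0.7, -0.7]
width: 0.028
gripper_force: 59.4
```

Emit:
send_rows(increments=[{"gripper": 0.6,"linear": [0,0,-0.001],"delta_rot": [0,0,0]},{"gripper": 0.6,"linear": [0,0,-0.002],"delta_rot": [0,0,0]},{"gripper": 0.6,"linear": [0,0,-0.003],"delta_rot": [0,0,0]},{"gripper": 0.6,"linear": [0,0,-0.004],"delta_rot": [0,0,0]},{"gripper": 0.6,"linear": [0,0,-0.004],"delta_rot": [0,0,0]}])

```text
clock: 8.75
position: [0.5547, 0.2224, 0.1429]
ee_rot: [-0.0, 0.706, 0.708, -0.0]
contact_force: [0.1, -0.1, -0.0]
width: 0.0282
gripper_force: 59.4
```

Emit:
send_rows(increments=[{"gripper": 0.6,"linear": [0,0,-0.001],"delta_rot": [0,0,0]},{"gripper": 0.6,"linear": [0,0,-0.002],"delta_rot": [0,0,0]},{"gripper": 0.6,"linear": [0,0,-0.003],"delta_rot": [0,0,0]},{"gripper": 0.6,"linear": [0,0,-0.004],"delta_rot": [0,0,0]},{"gripper": 0.6,"linear": [0,0,-0.005],"delta_rot": [0,0,0]}])

```text
clock: 9.25
position: [0.5552, 0.2227, 0.139]
ee_rot: [0.0, 0.706, 0.708, 0.001]
contact_force: [-1.5, 0.0, 2.3]
width: 0.0277
gripper_force: 59.7
```

Emit:
send_rows(increments=[{"gripper": 0.6,"linear": [0,0,-0.001],"delta_rot": [0,0,0]},{"gripper": 0.6,"linear": [0,0,-0.002],"delta_rot": [0,0,0]},{"gripper": 0.6,"linear": [0,0,-0.003],"delta_rot": [0,0,0]},{"gripper": 0.6,"linear": [0,0,-0.004],"delta_rot": [0,0,0]},{"gripper": 0.6,"linear": [0,0,-0.005],"delta_rot": [0,0,0]}])

```text
clock: 9.75
position: [0.5549, 0.2224, 0.133]
ee_rot: [0.0, 0.706, 0.708, 0.0]
contact_force: [-0.1, 0.0, 2.8]
width: 0.0281
gripper_force: 59.7
```

Emit:
send_rows(increments=[{"gripper": 0.6,"linear": [0,0,-0.002],"delta_rot": [0,0,0]},{"gripper": 0.6,"linear": [0,0,-0.004],"delta_rot": [0,0,0]},{"gripper": 0.6,"linear": [0,0,-0.006],"delta_rot": [0,0,0]},{"gripper": 0.6,"linear": [0,0,-0.008],"delta_rot": [0,0,0]},{"gripper": 0.6,"linear": [0,0,-0.01],"delta_rot": [0,0,0]},{"gripper": 0.6,"linear": [0,0,-0.012],"delta_rot": [0,0,0]}])

```text
clock: 10.35
position: [0.5548, 0.2224, 0.1209]
ee_rot: [0.0, 0.706, 0.708, 0.0]
contact_force: [0.8, 1.4, 3.2]
width: 0.0281
gripper_force: 59.7
```

Emit:
send_rows(increments=[{"gripper": 0.6,"linear": [0,0,-0.002],"delta_rot": [0,0,0]},{"gripper": 0.6,"linear": [0,0,-0.004],"delta_rot": [0,0,0]},{"gripper": 0.6,"linear": [0,0,-0.006],"delta_rot": [0,0,0]},{"gripper": 0.6,"linear": [0,0,-0.008],"delta_rot": [0,0,0]},{"gripper": 0.6,"linear": [0,0,-0.01],"delta_rot": [0,0,0]},{"gripper": 0.6,"linear": [0,0,-0.012],"delta_rot": [0,0,0]},{"gripper": 0.6,"linear": [0,0,-0.014],"delta_rot": [0,0,0]},{"gripper": 0.6,"linear": [0,0,-0.016],"delta_rot": [0,0,0]}])

```text
clock: 11.15
position: [0.5547, 0.2224, 0.1049]
ee_rot: [0.0, 0.706, 0.708, -0.0]
contact_force: [-0.4, 0.2, -0.4]
width: 0.028
gripper_force: 59.4
```

Emit:
send_rows(increments=[{"gripper": 0.6,"linear": [0,0,-0.003],"delta_rot": [0,0,0]},{"gripper": 0.6,"linear": [0,0,-0.006],"delta_rot": [0,0,0]},{"gripper": 0.6,"linear": [0,0,-0.009],"delta_rot": [0,0,0]},{"gripper": 0.6,"linear": [0,0,-0.012],"delta_rot": [0,0,0]},{"gripper": 0.6,"linear": [0,0,-0.014],"delta_rot": [0,0,0]},{"gripper": 0.6,"linear": [0,0,-0.015],"delta_rot": [0,0,0]},{"gripper": 0.6,"linear": [0,0,-0.016],"delta_rot": [0,0,0]}])

```text
clock: 11.85
position: [0.5548, 0.2224, 0.089]
ee_rot: [0.0, 0.706, 0.708, 0.0]
contact_force: [-0.4, -0.4, -0.1]
width: 0.0278
gripper_force: 59.4
```

Emit:
send_rows(increments=[{"gripper": 0.6,"linear": [0,0,-0.0007],"delta_rot": [0,0,0]},{"gripper": 0.6,"linear": [0,0,-0.0014],"delta_rot": [0,0,0]},{"gripper": 0.6,"linear": [0,0,-0.0014],"delta_rot": [0,0,0]}])

```text
clock: 12.15
position: [0.5549, 0.2225, 0.0882]
ee_rot: [0.0, 0.706, 0.708, 0.0]
contact_force: [-0.9, -0.5, 3.1]
width: 0.0281
gripper_force: 59.7
```

Emit:
send_rows(increments=[{"gripper": -0.3,"linear": [0,0,0],"delta_rot": [0,0,0]},{"gripper": -0.3,"linear": [0,0,0],"delta_rot": [0,0,0]},{"gripper": -0.3,"linear": [0,0,0.03],"delta_rot": [0,0,0]},{"gripper": -0.3,"linear": [0,0,0.075],"delta_rot": [0,0,0]},{"gripper": -0.3,"linear": [0,0,0.11],"delta_rot": [0,0,0]},{"gripper": -0.3,"linear": [-0.01,-0.04,0.13],"delta_rot": [0,0,0]},{"gripper": -0.3,"linear": [-0.02,-0.09,0.13],"delta_rot": [0,0,0]},{"gripper": -0.3,"linear": [-0.03,-0.138,0.13],"delta_rot": [0,0,0]}])

```text
clock: 12.95
position: [0.5249, 0.0834, 0.2186]
ee_rot: [0.001, 0.705, 0.709, 0.001]
contact_force: [1.3, 0.0, 0.4]
width: 0.0555
gripper_force: 0.0
```

Emit:
send_rows(increments=[{"gripper": -0.3,"linear": [-0.01,-0.045,-0.01],"delta_rot": [0,0,0]},{"gripper": -0.3,"linear": [-0.02,-0.09,-0.03],"delta_rot": [0,0,0]},{"gripper": -0.3,"linear": [-0.032,-0.135,-0.05],"delta_rot": [0,0,0]},{"gripper": -0.3,"linear": [-0.044,-0.18,-0.07],"delta_rot": [0,0,0]},{"gripper": -0.3,"linear": [-0.056,-0.22,-0.09],"delta_rot": [0,0,0]},{"gripper": -0.3,"linear": [-0.068,-0.25,-0.12],"delta_rot": [0,0,0]},{"gripper": -0.3,"linear": [-0.08,-0.272,-0.15],"delta_rot": [0,0,0]},{"gripper": -0.3,"linear": [-0.081,-0.275,-0.16],"delta_rot": [0,0,0]}])

```text
clock: 13.75
position: [0.4409, -0.1916, 0.0552]
ee_rot: [-0.002, 0.707, 0.707, -0.001]
contact_force: [0.8, 0.1, -0.0]
width: 0.0557
gripper_force: 0.0
```

Emit:
send_rows(increments=[{"gripper": -0.3,"linear": [0,0,0],"delta_rot": [0,0,0]},{"gripper": -0.3,"linear": [0,0,0],"delta_rot": [0,0,0]}])

```text
clock: 13.95
position: [0.4448, -0.1902, 0.0584]
ee_rot: [0.001, 0.706, 0.708, 0.0]
contact_force: [-0.5, -0.6, -0.3]
width: 0.0556
gripper_force: 0.0
```

Run:
```python
from h import *
i,s=snap('w8'); print(s['position'],s['width'],np.round(s['qd'],3))
for lo in (140,180): [print("  ",*o,[back(Pw(i,s),o[0],z).round(4) for z in (.009,.021)]) for o in rings(i,(210,0,350,380),lo)]
```

```text
[ 0.44482902 -0.190211    0.05835892] 0.055597486979733074 [ 0.013 -0.016 -0.014 -0.003 -0.002 -0.003]
   [273.5 239.8] [68.7 73.7] out [array([ 0.4432, -0.1902]), array([ 0.4433, -0.1855])]
   [273.5 240.6] [26.8 27.6] hole [array([ 0.4432, -0.1907]), array([ 0.4433, -0.186 ])]
   [264.5  75.6] [70.4 75.1] out [array([ 0.4388, -0.1029]), array([ 0.4392, -0.1037])]
   [268.2  65.3] [12.4 25. ] hole [array([ 0.4407, -0.0982]), array([ 0.4409, -0.0992])]
   [273.4 239.9] [68.1 72.4] out [array([ 0.4432, -0.1903]), array([ 0.4433, -0.1856])]
   [273.5 240.7] [27.3 29.4] hole [array([ 0.4432, -0.1908]), array([ 0.4433, -0.186 ])]
   [264.5  75.5] [69.3 74. ] out [array([ 0.4388, -0.1029]), array([ 0.4392, -0.1036])]
   [263.7  74.4] [32.4 35.2] hole [array([ 0.4384, -0.1024]), array([ 0.4388, -0.1031])]
```

Emit:
send_rows(increments=[{"gripper": -0.2,"linear": [-0.002,-0.0004,-0.03],"delta_rot": [0,0,0]},{"gripper": -0.2,"linear": [-0.002,-0.0004,-0.046],"delta_rot": [0,0,0]},{"gripper": -0.2,"linear": [-0.002,-0.0004,-0.051],"delta_rot": [0,0,0]},{"gripper": -0.2,"linear": [-0.002,-0.0004,-0.053],"delta_rot": [0,0,0]},{"gripper": -0.2,"linear": [-0.002,-0.0004,-0.053],"delta_rot": [0,0,0]}])

```text
clock: 14.5
position: [0.4429, -0.191, 0.0056]
ee_rot: [0.001, 0.706, 0.709, 0.0]
contact_force: [-0.2, -0.3, 0.1]
width: 0.0513
gripper_force: 0.0
```

Emit:
send_rows(increments=[{"gripper": -0.2,"linear": [0,0,-0.001],"delta_rot": [0,0,0]},{"gripper": -0.2,"linear": [0,0,-0.002],"delta_rot": [0,0,0]}])

```text
clock: 14.7
position: [0.4425, -0.1912, 0.0034]
ee_rot: [0.001, 0.706, 0.708, 0.0]
contact_force: [0.3, -0.0, -0.5]
width: 0.0515
gripper_force: 0.0
```

Emit:
send_rows(increments=[{"gripper": -0.2,"linear": [0,0.0005,-0.001],"delta_rot": [0,0,0]},{"gripper": 0.3,"linear": [0,0.0005,-0.001],"delta_rot": [0,0,0]},{"gripper": 0.3,"linear": [0,0.0005,-0.001],"delta_rot": [0,0,0]},{"gripper": 0.3,"linear": [0,0.0005,-0.001],"delta_rot": [0,0,0]},{"gripper": 0.3,"linear": [0,0.0005,-0.001],"delta_rot": [0,0,0]}], newtons=60)

```text
clock: 15.2
position: [0.4419, -0.1905, 0.0026]
ee_rot: [0.0, 0.706, 0.708, 0.0]
contact_force: [-1.9, 0.9, 7.6]
width: 0.0401
gripper_force: 59.4
```

Emit:
send_rows(increments=[{"gripper": 0.3,"linear": [0,0,0.03],"delta_rot": [0,0,0]},{"gripper": 0.3,"linear": [0,0,0.06],"delta_rot": [0,0,0]},{"gripper": 0.3,"linear": [0,0,0.09],"delta_rot": [0,0,0]},{"gripper": 0.3,"linear": [0,0,0.1],"delta_rot": [0,0,0]},{"gripper": 0.3,"linear": [0,0,0.1],"delta_rot": [0,0,0]},{"gripper": 0.3,"linear": [0,0,0.1],"delta_rot": [0,0,0]}])

```text
clock: 15.8
position: [0.441, -0.19, 0.1007]
ee_rot: [-0.001, 0.706, 0.708, -0.0]
contact_force: [-0.2, 0.1, -1.0]
width: 0.0403
gripper_force: 60.6
```

Run:
```python
from h import *
from rig import optics
i,s=snap('w9'); print(s['position'],s['width'])
for lo in (140,180): [print("  ",*o,[(back(Pw(i,s),o[0],s['position'][2]+z)-s['position'][:2]).round(4) for z in (.0055,)]) for o in rings(i,(200,200,365,400),lo)]
j=optics.get_image("side")
c=np.hstack([i["pixels"][200:400,150:410],cv2.resize(j["pixels"][200:320,230:370],(260,200))]); cv2.imwrite("pics/w9c.png",cv2.resize(c,(800,308)))
```

```text
[ 0.44099157 -0.19001526  0.10072718] 0.0402883879827969
   [276.9 382.5] [ 29.2 147.7] out [array([ 0.0004, -0.0497])]
   [277.5 286.9] [89.5 97.1] out [array([0.0006, 0.0001])]
   [277.5 288.5] [33.7 37.5] hole [array([ 0.0006, -0.0007])]
   [277.  382.5] [ 29.  145.3] out [array([ 0.0005, -0.0497])]
   [277.5 287. ] [88.8 95.9] out [array([0.0006, 0.0001])]
   [277.5 288.6] [35.  39.2] hole [array([ 0.0006, -0.0007])]
```

View pics/w9c.png

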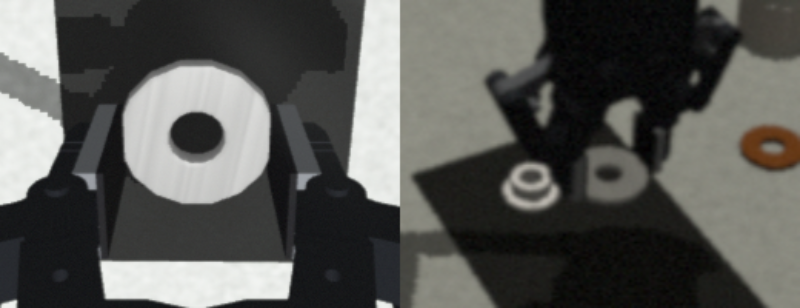

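The wrist crop shows the washer held level and centred between the pads. The side crop shows the bushing still in place. I carry the washer to the pin.

Emit:
send_rows(increments=[{"gripper": 0.3,"linear": [0.005,0.02,0.04],"delta_rot": [0,0,0]},{"gripper": 0.3,"linear": [0.014,0.055,0.07],"delta_rot": [0,0,0]},{"gripper": 0.3,"linear": [0.027,0.1,0.08],"delta_rot": [0,0,0]},{"gripper": 0.3,"linear": [0.039,0.145,0.08],"delta_rot": [0,0,0]},{"gripper": 0.3,"linear": [0.052,0.19,0.08],"delta_rot": [0,0,0]},{"gripper": 0.3,"linear": [0.065,0.235,0.08],"delta_rot": [0,0,0]},{"gripper": 0.3,"linear": [0.077,0.28,0.08],"delta_rot": [0,0,0]},{"gripper": 0.3,"linear": [0.09,0.325,0.08],"delta_rot": [0,0,0]}])

```text
clock: 16.7
position: [0.5312, 0.1364, 0.18]
ee_rot: [-0.001, 0.706, 0.708, -0.001]
contact_force: [0.3, -0.9, -0.9]
width: 0.0404
gripper_force: 60.9
```

Emit:
send_rows(increments=[{"gripper": 0.3,"linear": [0.012,0.04,0],"delta_rot": [0,0,0]},{"gripper": 0.3,"linear": [0.02,0.075,0],"delta_rot": [0,0,0]},{"gripper": 0.3,"linear": [0.0237,0.088,-0.008],"delta_rot": [0,0,0]},{"gripper": 0.3,"linear": [0.0237,0.0898,-0.016],"delta_rot": [0,0,0]},{"gripper": 0.3,"linear": [0.0237,0.0898,-0.018],"delta_rot": [0,0,0]},{"gripper": 0.3,"linear": [0.0237,0.0898,-0.018],"delta_rot": [0,0,0]},{"gripper": 0.3,"linear": [0.0237,0.0898,-0.018],"delta_rot": [0,0,0]},{"gripper": 0.3,"linear": [0.0237,0.0898,-0.018],"delta_rot": [0,0,0]}])

```text
clock: 17.5
position: [0.5557, 0.2232, 0.1642]
ee_rot: [0.0, 0.707, 0.708, 0.0]
contact_force: [0.2, 0.3, -1.1]
width: 0.0403
gripper_force: 60.9
```

Emit:
send_rows(increments=[{"gripper": 0.3,"linear": [-0.001,0.0016,-0.008],"delta_rot": [0,0,0]},{"gripper": 0.3,"linear": [-0.001,0.0016,-0.011],"delta_rot": [0,0,0]},{"gripper": 0.3,"linear": [-0.001,0.0016,-0.012],"delta_rot": [0,0,0]},{"gripper": 0.3,"linear": [-0.001,0.0016,-0.012],"delta_rot": [0,0,0]}])

```text
clock: 17.9
position: [0.5543, 0.2259, 0.1514]
ee_rot: [-0.0, 0.706, 0.708, -0.0]
contact_force: [0.3, -0.2, -0.7]
width: 0.0398
gripper_force: 60.9
```

Run:
```python
from h import *
i,s=snap('w10'); print(s['position'],s['contact_force'])
g=cv2.cvtColor(i["pixels"],cv2.COLOR_BGR2GRAY); print(g[262:316:3,248:310:3])
for o in rings(i,(200,200,365,400),150): print(o)
print(proj(Pw(i,s),[.5554,.2245,.148]))
```

```text
[0.55427377 0.22587922 0.15137228] [ 0.32807884 -0.19522057 -0.66641236]
[[140 138 134 137 139 139 140 138 138 138 134 140 135 139 136 135 140 139
  139 135 137]
 [141 137 134 135 138 139 139 136 138 136 134 139 134 134 136 139 138 137
  137 134 136]
 [138 134 133 135 139 139 136 136 137 134 134 135 133 134 133 138 137 137
  135 134 135]
 [139 135 132 136 138 137 136 134 134 126 130 128 131 133 133 137 136 136
  134 133 136]
 [138 133 134 136 138 136 130  93  79 102 102 103 104 114 131 136 135 134
  133 132 134]
 [137 132 134 137 137 127  48  75  99 103 103 101 103  98  83 131 134 133
  131 131 134]
 [137 131 133 137 133  53  49  88 101 101 103 102 103 102  70  81 131 134
  131 132 132]
 [134 131 134 136 113  53  51  79 100 102 102 101 103 101  61  50 126 132
  132 132 131]
 [134 133 134 135 102 140 138  91  98 102 102 102 103  81  56  61 104 130
  131 134 130]
 [134 132 136 135  86 141 141 140 129  91  98  99 105 139 142 130 104 130
  132 134 134]
 [131 131 136 134  83 134 142 141 141 142 141 141 142 143 144  73 104 130
  132 131 135]
 [130 133 136 137 109  71 134 142 140 141 143 14
[... 165 characters left out ...]
64  61  60  63  65  69 108 130 132 133
  132 130 139]
 [131 132 136 135 135 137 137 123  88  75  76  76  94 129 133 133 130 131
  132 133 138]
 [133 133 136 135 135 137 135 135 141 140 139 137 136 136 133 132 130 132
  132 136 139]
 [130 133 134 135 134 137 132 130 133 132 135 131 134 135 133 133 129 132
  131 138 136]
 [131 135 134 132 133 134 131 129 132 133 133 131 136 133 132 131 130 132
  131 137 135]]
(array([275.3, 368.7]), array([ 60.8, 137.4]), 'out')
(array([235.6, 319. ]), array([12.4, 19.2]), 'out')
(array([355.7, 269.8]), array([19.3, 34.9]), 'out')
(array([208.8, 266.6]), array([18.5, 26.4]), 'out')
(array([347.5, 211.7]), array([29.6, 37.4]), 'out')
[278.74236253 280.17862668]
```

The pin top is visible through the washer's bore and centred in x at column 279. I trim 1 mm in y and descend.

Emit:
send_rows(increments=[{"gripper": 0.3,"linear": [0.0003,-0.001,0],"delta_rot": [0,0,0]},{"gripper": 0.3,"linear": [0.0003,-0.001,-0.0015],"delta_rot": [0,0,0]},{"gripper": 0.3,"linear": [0.0003,-0.001,-0.003],"delta_rot": [0,0,0]},{"gripper": 0.3,"linear": [0.0003,-0.001,-0.004],"delta_rot": [0,0,0]},{"gripper": 0.3,"linear": [0.0003,-0.001,-0.005],"delta_rot": [0,0,0]},{"gripper": 0.3,"linear": [0.0003,-0.001,-0.005],"delta_rot": [0,0,0]}])

```text
clock: 18.55
position: [0.5547, 0.2249, 0.1465]
ee_rot: [-0.0, 0.706, 0.708, -0.0]
contact_force: [0.1, 0.6, -1.7]
width: 0.04
gripper_force: 60.9
```

Emit:
send_rows(increments=[{"gripper": 0.3,"linear": [0,0,-0.001],"delta_rot": [0,0,0]},{"gripper": 0.3,"linear": [0,0,-0.002],"delta_rot": [0,0,0]},{"gripper": 0.3,"linear": [0,0,-0.003],"delta_rot": [0,0,0]},{"gripper": 0.3,"linear": [0,0,-0.003],"delta_rot": [0,0,0]}])

```text
clock: 18.95
position: [0.5547, 0.2249, 0.1435]
ee_rot: [-0.0, 0.706, 0.708, -0.0]
contact_force: [-0.8, 0.6, -0.8]
width: 0.0395
gripper_force: 60.9
```

Threaded on with no force. I continue through the catch in 1 mm rows.

Emit:
send_rows(increments=[{"gripper": 0.3,"linear": [0,0,-0.001],"delta_rot": [0,0,0]},{"gripper": 0.3,"linear": [0,0,-0.002],"delta_rot": [0,0,0]},{"gripper": 0.3,"linear": [0,0,-0.003],"delta_rot": [0,0,0]},{"gripper": 0.3,"linear": [0,0,-0.004],"delta_rot": [0,0,0]},{"gripper": 0.3,"linear": [0,0,-0.005],"delta_rot": [0,0,0]},{"gripper": 0.3,"linear": [0,0,-0.006],"delta_rot": [0,0,0]}])

```text
clock: 19.55
position: [0.555, 0.225, 0.1382]
ee_rot: [0.0, 0.706, 0.708, 0.0]
contact_force: [0.3, -0.0, 3.6]
width: 0.04
gripper_force: 61.4
```

Emit:
send_rows(increments=[{"gripper": 0.3,"linear": [0,0,-0.001],"delta_rot": [0,0,0]},{"gripper": 0.3,"linear": [0,0,-0.002],"delta_rot": [0,0,0]},{"gripper": 0.3,"linear": [0,0,-0.003],"delta_rot": [0,0,0]},{"gripper": 0.3,"linear": [0,0,-0.004],"delta_rot": [0,0,0]}])

```text
clock: 19.95
position: [0.5551, 0.2249, 0.1339]
ee_rot: [0.0, 0.706, 0.708, 0.0]
contact_force: [0.4, -0.6, 3.4]
width: 0.0402
gripper_force: 61.3
```

Emit:
send_rows(increments=[{"gripper": 0.3,"linear": [0,0,-0.0015],"delta_rot": [0,0,0]},{"gripper": 0.3,"linear": [0,0,-0.003],"delta_rot": [0,0,0]},{"gripper": 0.3,"linear": [0,0,-0.0045],"delta_rot": [0,0,0]},{"gripper": 0.3,"linear": [0,0,-0.006],"delta_rot": [0,0,0]},{"gripper": 0.3,"linear": [0,0,-0.008],"delta_rot": [0,0,0]},{"gripper": 0.3,"linear": [0,0,-0.01],"delta_rot": [0,0,0]}])

```text
clock: 20.55
position: [0.5543, 0.2248, 0.123]
ee_rot: [-0.0, 0.706, 0.708, -0.001]
contact_force: [-0.3, 0.3, -1.0]
width: 0.0399
gripper_force: 60.9
```

Emit:
send_rows(increments=[{"gripper": 0.3,"linear": [0,0,-0.003],"delta_rot": [0,0,0]},{"gripper": 0.3,"linear": [0,0,-0.006],"delta_rot": [0,0,0]},{"gripper": 0.3,"linear": [0,0,-0.009],"delta_rot": [0,0,0]},{"gripper": 0.3,"linear": [0,0,-0.012],"delta_rot": [0,0,0]},{"gripper": 0.3,"linear": [0,0,-0.015],"delta_rot": [0,0,0]},{"gripper": 0.3,"linear": [0,0,-0.016],"delta_rot": [0,0,0]}])

```text
clock: 21.15
position: [0.5546, 0.2249, 0.1073]
ee_rot: [-0.0, 0.706, 0.708, -0.0]
contact_force: [-0.6, 0.0, 0.2]
width: 0.04
gripper_force: 60.9
```

Emit:
send_rows(increments=[{"gripper": 0.3,"linear": [0,0,-0.0007],"delta_rot": [0,0,0]},{"gripper": 0.3,"linear": [0,0,-0.0013],"delta_rot": [0,0,0]},{"gripper": 0.3,"linear": [0,0,-0.0018],"delta_rot": [0,0,0]},{"gripper": 0.3,"linear": [0,0,-0.0018],"delta_rot": [0,0,0]}])

```text
clock: 21.55
position: [0.5548, 0.2249, 0.106]
ee_rot: [0.0, 0.706, 0.708, 0.0]
contact_force: [-1.0, -0.2, -0.6]
width: 0.0401
gripper_force: 60.9
```

Emit:
send_rows(increments=[{"gripper": 0.3,"linear": [0,0,-0.0006],"delta_rot": [0,0,0]},{"gripper": 0.3,"linear": [0,0,-0.0012],"delta_rot": [0,0,0]},{"gripper": 0.3,"linear": [0,0,-0.0015],"delta_rot": [0,0,0]}])

```text
clock: 21.85
position: [0.5549, 0.225, 0.1056]
ee_rot: [0.0, 0.706, 0.708, 0.0]
contact_force: [-2.5, -0.5, 6.9]
width: 0.0402
gripper_force: 61.9
```

Emit:
send_rows(increments=[{"gripper": -0.4,"linear": [0,0,0.0005],"delta_rot": [0,0,0]},{"gripper": -0.4,"linear": [0,0,0.0005],"delta_rot": [0,0,0]},{"gripper": -0.4,"linear": [0,0,0.03],"delta_rot": [0,0,0]},{"gripper": -0.4,"linear": [0,0,0.075],"delta_rot": [0,0,0]},{"gripper": -0.4,"linear": [-0.01,-0.03,0.1],"delta_rot": [0,0,0]},{"gripper": -0.4,"linear": [-0.03,-0.075,0.11],"delta_rot": [0,0,0]},{"gripper": -0.4,"linear": [-0.045,-0.12,0.11],"delta_rot": [0,0,0]},{"gripper": -0.4,"linear": [-0.06,-0.165,0.1],"delta_rot": [0,0,0]}])

```text
clock: 22.65
position: [0.4953, 0.0587, 0.2059]
ee_rot: [0.002, 0.706, 0.709, 0.002]
contact_force: [0.0, -0.3, 0.3]
width: 0.0597
gripper_force: 0.0
```

Emit:
send_rows(increments=[{"gripper": -0.4,"linear": [-0.014,-0.04,-0.015],"delta_rot": [0,0,0]},{"gripper": -0.4,"linear": [-0.028,-0.08,-0.035],"delta_rot": [0,0,0]},{"gripper": -0.4,"linear": [-0.04,-0.12,-0.055],"delta_rot": [0,0,0]},{"gripper": -0.4,"linear": [-0.05,-0.145,-0.085],"delta_rot": [0,0,0]},{"gripper": -0.4,"linear": [-0.056,-0.16,-0.12],"delta_rot": [0,0,0]},{"gripper": -0.4,"linear": [-0.057,-0.163,-0.14],"delta_rot": [0,0,0]},{"gripper": -0.4,"linear": [-0.057,-0.163,-0.145],"delta_rot": [0,0,0]},{"gripper": -0.4,"linear": [-0.057,-0.163,-0.145],"delta_rot": [0,0,0]}])

```text
clock: 23.45
position: [0.4376, -0.1029, 0.059]
ee_rot: [-0.001, 0.706, 0.708, -0.0]
contact_force: [0.4, 0.3, 0.4]
width: 0.0592
gripper_force: 0.0
```

Emit:
send_rows(increments=[{"gripper": -0.3,"linear": [0,0,0],"delta_rot": [0,0,0]},{"gripper": -0.3,"linear": [0,0,0],"delta_rot": [0,0,0]}])

```text
clock: 23.65
position: [0.439, -0.103, 0.0606]
ee_rot: [0.001, 0.706, 0.709, 0.001]
contact_force: [-0.1, 0.1, -0.8]
width: 0.0555
gripper_force: 0.0
```

Run:
```python
from h import *
i,s=snap('w11'); print(s['position'],s['width'],np.round(s['qd'],3))
for lo in (120,140,180): [print("  ",*o,[back(Pw(i,s),o[0],z).round(4) for z in (.008,.021)]) for o in rings(i,(210,150,350,380),lo)]
c=cv2.resize(i["pixels"][150:350,190:370],(720,600)); 
from rig import optics
j=optics.get_image("side"); c=np.hstack([cv2.resize(i["pixels"][150:400,160:400],(400,417)),cv2.resize(j["pixels"][90:173,210:290],(400,417))]); cv2.imwrite("pics/w11c.png",c)
```

```text
[ 0.43903423 -0.10303631  0.06058029] 0.05553156788302376 [-0.    -0.001  0.003 -0.    -0.002  0.   ]
   [275.7 237.2] [57.3 59.2] out [array([ 0.4387, -0.1027]), array([ 0.4387, -0.0977])]
   [275.7 245.8] [26.5 28.1] hole [array([ 0.4387, -0.1081]), array([ 0.4387, -0.1027])]
   [275.6 240.1] [41.4 42.7] hole [array([ 0.4387, -0.1045]), array([ 0.4387, -0.0994])]
   [275.7 237.5] [56.5 58.7] out [array([ 0.4387, -0.1029]), array([ 0.4387, -0.0979])]
   [275.7 246. ] [27.3 29. ] hole [array([ 0.4387, -0.1082]), array([ 0.4387, -0.1028])]
   [275.7 239.7] [40.9 43.4] hole [array([ 0.4387, -0.1043]), array([ 0.4387, -0.0992])]
   [275.8 237.4] [55.5 57.4] out [array([ 0.4388, -0.1029]), array([ 0.4388, -0.0978])]
   [275.8 246. ] [28.2 30.4] hole [array([ 0.4388, -0.1082]), array([ 0.4388, -0.1028])]
   [275.8 247.4] [47.  57.4] hole [array([ 0.4388, -0.1091]), array([ 0.4388, -0.1037])]
```

View pics/w11c.png

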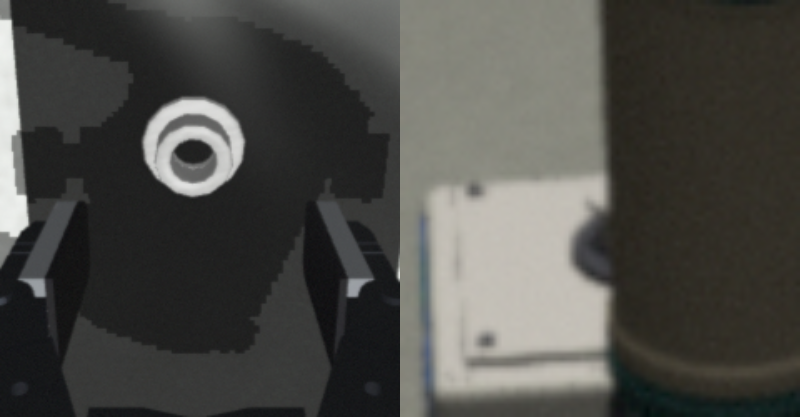

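The bushing stands upright, flange down, centred between the fingers. I grip its neck just above the flange.

Emit:
send_rows(increments=[{"gripper": -0.3,"linear": [-0.0008,0.0002,-0.025],"delta_rot": [0,0,0]},{"gripper": -0.2,"linear": [-0.0008,0.0002,-0.043],"delta_rot": [0,0,0]},{"gripper": -0.2,"linear": [-0.0008,0.0002,-0.05],"delta_rot": [0,0,0]},{"gripper": -0.2,"linear": [-0.0008,0.0002,-0.05],"delta_rot": [0,0,0]},{"gripper": -0.2,"linear": [-0.0008,0.0002,-0.05],"delta_rot": [0,0,0]}])

```text
clock: 24.25
position: [0.4376, -0.103, 0.01]
ee_rot: [0.001, 0.706, 0.708, 0.0]
contact_force: [0.7, -0.7, 1.2]
width: 0.0513
gripper_force: 0.0
```

Emit:
send_rows(increments=[{"gripper": 0.7,"linear": [0,0,0],"delta_rot": [0,0,0]},{"gripper": 0.7,"linear": [0,0,0],"delta_rot": [0,0,0]},{"gripper": 0.7,"linear": [0,0,0],"delta_rot": [0,0,0]},{"gripper": 0.7,"linear": [0,0,0],"delta_rot": [0,0,0]},{"gripper": 0.7,"linear": [0,0,0],"delta_rot": [0,0,0]}], newtons=60)

```text
clock: 24.75
position: [0.4377, -0.1031, 0.0106]
ee_rot: [0.001, 0.706, 0.708, 0.0]
contact_force: [-0.4, 1.1, 6.8]
width: 0.0227
gripper_force: 58.5
```

Emit:
send_rows(increments=[{"gripper": 0.7,"linear": [0,0,0.03],"delta_rot": [0,0,0]},{"gripper": 0.7,"linear": [0,0,0.06],"delta_rot": [0,0,0]},{"gripper": 0.7,"linear": [0,0,0.09],"delta_rot": [0,0,0]},{"gripper": 0.7,"linear": [0,0,0.1],"delta_rot": [0,0,0]},{"gripper": 0.7,"linear": [0,0,0.1],"delta_rot": [0,0,0]},{"gripper": 0.7,"linear": [0,0,0.1],"delta_rot": [0,0,0]}])

```text
clock: 25.35
position: [0.4363, -0.1026, 0.1087]
ee_rot: [-0.001, 0.706, 0.708, -0.0]
contact_force: [-0.5, -0.4, -0.9]
width: 0.0231
gripper_force: 59.2
```

Run:
```python
from h import *
i,s=snap('w12'); print(s['position'],s['width'])
for lo in (120,140,180): [print("  ",*o,[(back(Pw(i,s),o[0],s['position'][2]+z)-s['position'][:2]).round(4) for z in (.0104,-.0026)]) for o in rings(i,(220,230,340,400),lo)]
g=cv2.cvtColor(i["pixels"],cv2.COLOR_BGR2GRAY); print(g[240:340:5,230:330:5])
```

```text
[ 0.43625525 -0.10260328  0.10866739] 0.02305500069448149
   [277.4 291.4] [53.7 57.4] out [array([0.0005, 0.0007]), array([ 0.0005, -0.0066])]
   [277.8 291.5] [34.1 34.8] hole [array([0.0007, 0.0007]), array([ 0.0007, -0.0067])]
   [277.6 258. ] [31.3 65.1] out [array([0.0006, 0.0157]), array([0.0006, 0.0098])]
   [277.5 291.7] [52.7 57.1] out [array([0.0006, 0.0006]), array([ 0.0006, -0.0068])]
   [277.4 292. ] [34.3 37.8] hole [array([0.0005, 0.0004]), array([ 0.0005, -0.0069])]
   [277.6 258.8] [32.2 62.5] out [array([0.0006, 0.0153]), array([0.0006, 0.0094])]
   [277.3 291.7] [51.8 55.7] out [array([0.0005, 0.0006]), array([ 0.0005, -0.0068])]
   [277.5 292. ] [35.6 39.4] hole [array([0.0006, 0.0004]), array([ 0.0006, -0.0069])]
   [277.5 260.2] [32.7 60.6] out [array([0.0005, 0.0147]), array([0.0005, 0.0088])]
[[ 30  32  32  31  32  34  31  51 106 106 104 105  47  36  39  39  41  41
   43  41]
 [ 32  30  33  31  32  82 121 209 215 215 218 221 218 124  77  37  39  39
   42  41]
 [ 34  33  31  34 100 203 212 216 217 217 215 215 214 216 212 104  39  40
   40  42]
 [ 34  31  33  9
[... 729 characters left out ...]
  18  75
   78  77]
 [ 77  78  47  21 133 209 195 103 100  98  97  94  95 187 197 114  18  54
   77  77]
 [ 77  77  26  20  45 199 211 179 105 100  98  98 172 206 203  16  18  31
   76  78]
 [136 136  40  21  21  74 205 219 222 222 217 210 205 197  75  19  16  40
  138 137]
 [ 24 157  46  23  20  30  39 187 194 200 200 199 193  35  31  18  21  51
  157  25]
 [ 23  93  48  16  38  55  36  33  33  41  31  31  36  29  32  17  16  49
   84  20]
 [ 21  23  44  18  48  56  57  56  54  38  55  56  55  56  57  41  19  45
   22  20]
 [ 24  23  45  20  51  56  55  56  57  56  58  58  56  55  56  50  16  42
   23  25]
 [ 20  24  43  20  57  56  55  56  56  57  57  58  56  56  58  57  20  43
   23  23]]
```

Emit:
send_rows(increments=[{"gripper": 0.7,"linear": [0.01,0.025,0.035],"delta_rot": [0,0,0]},{"gripper": 0.7,"linear": [0.025,0.06,0.065],"delta_rot": [0,0,0]},{"gripper": 0.7,"linear": [0.04,0.1,0.075],"delta_rot": [0,0,0]},{"gripper": 0.7,"linear": [0.055,0.145,0.075],"delta_rot": [0,0,0]},{"gripper": 0.7,"linear": [0.07,0.19,0.075],"delta_rot": [0,0,0]},{"gripper": 0.7,"linear": [0.085,0.235,0.075],"delta_rot": [0,0,0]},{"gripper": 0.7,"linear": [0.1,0.275,0.075],"delta_rot": [0,0,0]},{"gripper": 0.7,"linear": [0.112,0.31,0.07],"delta_rot": [0,0,0]}])

```text
clock: 26.2
position: [0.5492, 0.2094, 0.1777]
ee_rot: [-0.0, 0.706, 0.709, -0.001]
contact_force: [0.7, -0.8, -0.3]
width: 0.0224
gripper_force: 59.2
```

Emit:
send_rows(increments=[{"gripper": 0.7,"linear": [0.0065,0.0166,-0.003],"delta_rot": [0,0,0]},{"gripper": 0.7,"linear": [0.0065,0.0166,-0.006],"delta_rot": [0,0,0]},{"gripper": 0.7,"linear": [0.0065,0.0166,-0.006],"delta_rot": [0,0,0]},{"gripper": 0.7,"linear": [0.0065,0.0166,-0.006],"delta_rot": [0,0,0]},{"gripper": 0.7,"linear": [0.0065,0.0166,-0.006],"delta_rot": [0,0,0]}])

```text
clock: 26.7
position: [0.5552, 0.2222, 0.1736]
ee_rot: [0.0, 0.707, 0.708, -0.0]
contact_force: [0.4, 0.3, -0.4]
width: 0.0227
gripper_force: 59.2
```

Emit:
send_rows(increments=[{"gripper": 0.7,"linear": [-0.0004,0.0012,-0.006],"delta_rot": [0,0,0]},{"gripper": 0.7,"linear": [-0.0004,0.0012,-0.011],"delta_rot": [0,0,0]},{"gripper": 0.7,"linear": [-0.0004,0.0012,-0.014],"delta_rot": [0,0,0]},{"gripper": 0.7,"linear": [-0.0004,0.0012,-0.014],"delta_rot": [0,0,0]},{"gripper": 0.7,"linear": [-0.0004,0.0012,-0.014],"delta_rot": [0,0,0]}])

```text
clock: 27.2
position: [0.555, 0.2249, 0.1593]
ee_rot: [-0.0, 0.706, 0.708, -0.0]
contact_force: [0.0, 0.1, -0.9]
width: 0.0229
gripper_force: 59.2
```

Emit:
send_rows(increments=[{"gripper": 0.7,"linear": [-0.0003,-0.0008,0],"delta_rot": [0,0,0]},{"gripper": 0.7,"linear": [-0.0003,-0.0008,0],"delta_rot": [0,0,0]},{"gripper": 0.7,"linear": [-0.0003,-0.0008,-0.0015],"delta_rot": [0,0,0]},{"gripper": 0.7,"linear": [-0.0003,-0.0008,-0.003],"delta_rot": [0,0,0]},{"gripper": 0.7,"linear": [-0.0003,-0.0008,-0.004],"delta_rot": [0,0,0]},{"gripper": 0.7,"linear": [-0.0003,-0.0008,-0.005],"delta_rot": [0,0,0]},{"gripper": 0.7,"linear": [-0.0003,-0.0008,-0.0055],"delta_rot": [0,0,0]}])

```text
clock: 27.9
position: [0.5547, 0.2241, 0.1537]
ee_rot: [-0.0, 0.706, 0.708, -0.0]
contact_force: [0.3, -0.1, -1.1]
width: 0.0229
gripper_force: 59.2
```

Emit:
send_rows(increments=[{"gripper": 0.7,"linear": [0,0,-0.001],"delta_rot": [0,0,0]},{"gripper": 0.7,"linear": [0,0,-0.002],"delta_rot": [0,0,0]},{"gripper": 0.7,"linear": [0,0,-0.003],"delta_rot": [0,0,0]}])

```text
clock: 28.2
position: [0.5548, 0.2241, 0.1508]
ee_rot: [0.0, 0.706, 0.708, 0.0]
contact_force: [-0.2, -0.2, -0.4]
width: 0.0228
gripper_force: 59.2
```

The bushing is on the pin without contact force. Next comes the catch, from TCP z of about 0.150.

Emit:
send_rows(increments=[{"gripper": 0.7,"linear": [0,0,-0.001],"delta_rot": [0,0,0]},{"gripper": 0.7,"linear": [0,0,-0.002],"delta_rot": [0,0,0]},{"gripper": 0.7,"linear": [0,0,-0.003],"delta_rot": [0,0,0]},{"gripper": 0.7,"linear": [0,0,-0.004],"delta_rot": [0,0,0]},{"gripper": 0.7,"linear": [0,0,-0.005],"delta_rot": [0,0,0]},{"gripper": 0.7,"linear": [0,0,-0.006],"delta_rot": [0,0,0]}])

```text
clock: 28.8
position: [0.5551, 0.2243, 0.1454]
ee_rot: [0.0, 0.706, 0.708, 0.0]
contact_force: [-0.7, -0.8, 4.2]
width: 0.0226
gripper_force: 59.8
```

Emit:
send_rows(increments=[{"gripper": 0.7,"linear": [0,0,-0.001],"delta_rot": [0,0,0]},{"gripper": 0.7,"linear": [0,0,-0.002],"delta_rot": [0,0,0]},{"gripper": 0.7,"linear": [0,0,-0.003],"delta_rot": [0,0,0]},{"gripper": 0.7,"linear": [0,0,-0.004],"delta_rot": [0,0,0]},{"gripper": 0.7,"linear": [0,0,-0.005],"delta_rot": [0,0,0]},{"gripper": 0.7,"linear": [0,0,-0.006],"delta_rot": [0,0,0]}])

```text
clock: 29.4
position: [0.5549, 0.2242, 0.1388]
ee_rot: [0.0, 0.706, 0.708, 0.0]
contact_force: [0.9, -0.1, 3.7]
width: 0.0231
gripper_force: 59.6
```

Emit:
send_rows(increments=[{"gripper": 0.7,"linear": [0,0,-0.0015],"delta_rot": [0,0,0]},{"gripper": 0.7,"linear": [0,0,-0.003],"delta_rot": [0,0,0]},{"gripper": 0.7,"linear": [0,0,-0.0045],"delta_rot": [0,0,0]},{"gripper": 0.7,"linear": [0,0,-0.006],"delta_rot": [0,0,0]},{"gripper": 0.7,"linear": [0,0,-0.0075],"delta_rot": [0,0,0]},{"gripper": 0.7,"linear": [0,0,-0.009],"delta_rot": [0,0,0]}])

```text
clock: 30.0
position: [0.5548, 0.2241, 0.1298]
ee_rot: [0.0, 0.706, 0.708, 0.0]
contact_force: [0.2, 0.1, 3.0]
width: 0.023
gripper_force: 59.6
```

Emit:
send_rows(increments=[{"gripper": 0.7,"linear": [0,0,-0.0015],"delta_rot": [0,0,0]},{"gripper": 0.7,"linear": [0,0,-0.003],"delta_rot": [0,0,0]},{"gripper": 0.7,"linear": [0,0,-0.0045],"delta_rot": [0,0,0]},{"gripper": 0.7,"linear": [0,0,-0.006],"delta_rot": [0,0,0]},{"gripper": 0.7,"linear": [0,0,-0.0075],"delta_rot": [0,0,0]},{"gripper": 0.7,"linear": [0,0,-0.009],"delta_rot": [0,0,0]}])

```text
clock: 30.6
position: [0.5542, 0.2239, 0.1202]
ee_rot: [-0.0, 0.706, 0.708, -0.001]
contact_force: [-0.1, 0.9, -0.3]
width: 0.0229
gripper_force: 59.2
```

Emit:
send_rows(increments=[{"gripper": 0.7,"linear": [0,0,-0.0006],"delta_rot": [0,0,0]},{"gripper": 0.7,"linear": [0,0,-0.0012],"delta_rot": [0,0,0]},{"gripper": 0.7,"linear": [0,0,-0.0016],"delta_rot": [0,0,0]},{"gripper": 0.7,"linear": [0,0,-0.0016],"delta_rot": [0,0,0]}])

```text
clock: 31.0
position: [0.5545, 0.224, 0.1196]
ee_rot: [-0.0, 0.706, 0.708, -0.0]
contact_force: [-1.6, -0.6, 2.8]
width: 0.0229
gripper_force: 59.5
```

Emit:
send_rows(increments=[{"gripper": 0.7,"linear": [0,0,-0.001],"delta_rot": [0,0,0]},{"gripper": 0.7,"linear": [0,0,-0.001],"delta_rot": [0,0,0]}])

```text
clock: 31.2
position: [0.5546, 0.2241, 0.1195]
ee_rot: [0.0, 0.706, 0.708, 0.0]
contact_force: [-2.8, -1.3, 7.8]
width: 0.023
gripper_force: 60.0
```

Emit:
send_rows(increments=[{"gripper": -0.2,"linear": [0,0,0.001],"delta_rot": [0,0,0]},{"gripper": -0.2,"linear": [0,0,0.001],"delta_rot": [0,0,0]},{"gripper": -0.2,"linear": [0,0,0.02],"delta_rot": [0,0,0]},{"gripper": -0.2,"linear": [0,0,0.06],"delta_rot": [0,0,0]},{"gripper": -0.2,"linear": [0,0,0.1],"delta_rot": [0,0,0]},{"gripper": -0.2,"linear": [0,0,0.13],"delta_rot": [0,0,0]},{"gripper": -0.2,"linear": [0,0,0.13],"delta_rot": [0,0,0]},{"gripper": -0.2,"linear": [0,0,0.13],"delta_rot": [0,0,0]}])

```text
clock: 32.0
position: [0.555, 0.2242, 0.2486]
ee_rot: [0.0, 0.706, 0.708, 0.001]
contact_force: [0.1, -1.3, -0.2]
width: 0.0513
gripper_force: 0.0
```

Run:
```python
from h import *
from rig import optics
j=optics.get_image("side"); k=optics.get_image("scene"); i,s=snap('w13')
c=np.hstack([cv2.resize(j["pixels"][90:170,210:310],(400,320),interpolation=cv2.INTER_CUBIC),cv2.resize(k["pixels"][255:335,360:460],(400,320),interpolation=cv2.INTER_CUBIC)])
d=np.hstack([cv2.resize(k["pixels"],(373,280)),cv2.resize(i["pixels"],(373,280)),np.zeros((280,54,3),np.uint8)])
cv2.imwrite("pics/end.png",np.vstack([c,d])); print(s['position'],s['contact_force'])
B,A=P(j),P(k)
for n,z in (("hub",.086),("spacer top",.106),("washer top",.112),("bush top",.130),("pin",.148)):
    for M,o,sc,nm in ((B,(210,90),4,"side"),(A,(360,255),4,"scene")): print(n,nm,((proj(M,[.5553,.2243,z])-o)*sc+((0,0) if nm=="side" else (400,0))).round(0))
```

```text
[0.5539973  0.22389174 0.24662643] [-0.29616911 -0.13150732 -1.18148589]
hub side [188. 192.]
hub scene [569. 184.]
spacer top side [188. 162.]
spacer top scene [581. 159.]
washer top side [187. 152.]
washer top scene [584. 151.]
bush top side [187. 124.]
bush top scene [596. 126.]
pin side [186.  95.]
pin scene [607. 100.]
```

View pics/end.png

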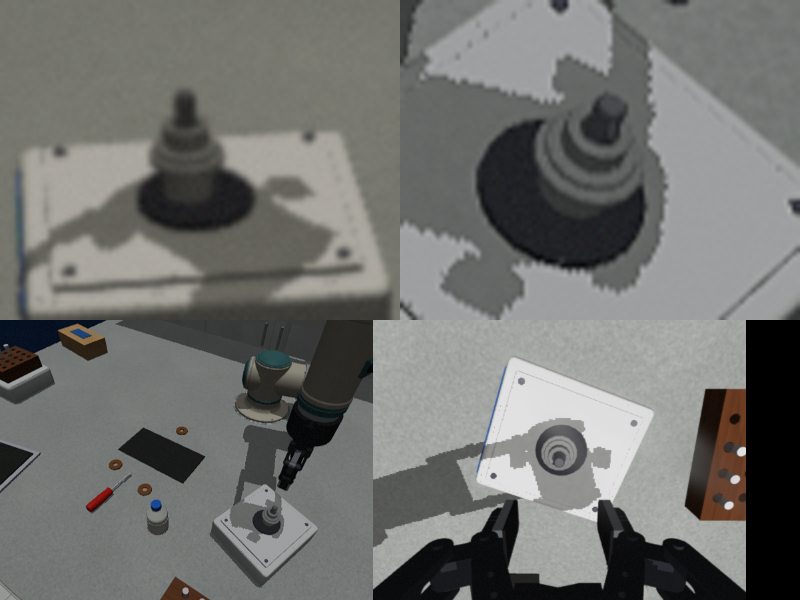

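The side view (185,95 to 190,195) and the scene view show sleeve, washer and bushing stacked tight and level on the pin. The bushing top sits at its predicted row (side about 124), the gripper is clear, and the bottle and screwdriver have not moved.

```bash
python3 -c "from rig import sign_off; print(sign_off())"
```

```text
the job is handed in; nothing more can be done
None
```

The sleeve, aluminium washer and bushing (flange down) are stacked in order, past the catch and home on the drive pin; it was handed in at about 32 s of the 72 s, no force reading went above about 8 N, and the bottle and screwdriver were not touched.

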